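# Unlock, raise and hold the document camera

### The job

Raise the small document camera behind the notebook so that it sees the whole page. First undo its travel lock: with the driver from the wooden block, not with the fingers, turn the slotted screw beside the pole anticlockwise, close to its stop, so that its arm swings well clear of the grip, and stand the driver back in the block. Then squeeze the release key on the side of the black grip, pull the pole up past its first stop to its second stop, all the way out, and finish while still holding it there, steady, against its springs, with the key squeezed in and notebook, pen, mug and coaster left where they are.

Things in the scene. Friction and masses are not known exactly. Their poses are not given: they have to be found in the camera images.
- doc_cam: document camera: the fixed black round foot (92 mm across, 16 mm high) and grey sleeve (34 mm across, top 85 mm above the desk) of a telescoping pole. It cannot move or tip. Origin: centre of the foot's underside; z up, along the pole; -x points along the camera boom, towards the notebook.
- grip: black block on top of the pole, to be grasped: 26 mm along x, 28 along y, 45 tall. Origin: centre of its underside on the pole's axis, 100 mm above the desk while the pole is down; axes parallel to doc_cam's. Release key on its +y face, ribbed pad on its -y face: close the fingers along y, one on each, to squeeze the key. Nothing stands above the block.
- grip_point (a point): point inside the grip at the height of the key's middle: 25 mm above the grip's underside, on the pole's axis. With the pole down it is 125 mm above the desk, fully out 245 mm.
- key_face (a point): middle of the outer face of the release key (aluminium, 16 mm wide, 24 mm tall, flat face 20 mm from the pole axis on the grip's +y side, 6 mm proud of the block).
- release_key (a joint): release key, 0 = out, 0.0045 m = squeezed fully in. Spring return: 1.6 N at the start, 5.2 N fully in. Under about 3 mm a pin in the pole locks it down; beyond that the pole is free. Pinching the grip across its other two faces does not move the key.
- upper_section (a joint): upper section of the pole (thin tube carrying the grip), 0 = down, 0.06 m = fully out of the lower section: this is the first stop. Spring return, needs about 4 to 6 N.
- lower_section (a joint): lower section of the pole (thicker tube), 0 = down, 0.06 m = fully out of the sleeve. Its spring is stronger (with the weights about 10 to 13 N pull), so it follows only after the upper one has reached its stop. Both at 0.06 m is the second stop, 120 mm of pull in all. Let go, both spring back down.
- notebook: closed brown notebook, 146 x 102 x 15 mm, loose, lying under the camera head; origin at the centre of its underside.
- mug: dark mug, 96 mm tall, round body 86 mm across, standing on the coaster to the left of the notebook; origin on its underside, 16 mm from the round body's middle towards the handle; handle along its -y.
- coaster: round cork coaster, 97 mm across, 8 mm thick; origin at the centre of its underside.
- pen: white pen, 145 x 11 x 9 mm, lying to the right of the notebook; origin at the centre of its underside.
- rib_pad (a point): middle of the ribbed pad on the grip's -y face, 16 mm from the pole's axis, at the same height as the key; over pad and unpressed key the grip measures 36 mm.
- camera_head (a point): middle of the camera head (52 x 36 x 20 mm, looks down), 120 mm from the pole's axis along the grip's -x, 11 mm above the grip's underside; carried by a 9 mm round bar that leaves the grip's -x face 10 mm above its underside.
- lock_screw (a joint): travel-lock screw, upright axis, 0 = locked (starts at 0 to 0.2 rad), grows anticlockwise seen from above, stop at 1.3 rad. Up to about 0.7 rad its arm lies over a tab on the grip and blocks the pole. Friction 0.04 N m; stays where it is left. The blade has about 0.25 rad of play either way in the slot, so the driver must turn that much farther.
- screw_head: steel head of that screw, on a post 52 mm from the pole's axis on doc_cam's +x side. Origin on its axis, 103 mm above the desk; x along the slot, which is 7 mm wide, 22 mm long, open at both ends and above, 10 mm deep, floor at 110 mm and rim at 120 mm above the desk. A flat arm 10 mm wide reaches 27 mm from the axis along its -x, under the slot.
- slot_floor (a point): middle of the slot's floor, on the screw's axis, 110 mm above the desk; its x runs along the slot.
- driver: flat-blade driver, 110 mm long, loose, standing blade down in the block. Origin: middle of the blade's tip; z up its length. Blade 3 mm thick (y), 14 mm wide (x); shaft 8 mm round; steel flange 30 mm across 50 to 54 mm above the tip, which rests on the block; black handle 20 x 20 mm square (faces along x and y) from 54 to 109 mm above the tip. 60 g.
- holder: fixed wooden block, 50 x 50 x 55 mm, with a 20 x 20 mm square hole right through; it stands to the right of the pole. Origin: centre of its underside.
- seat (a point): where the driver's tip is when it stands in the block: on the hole's axis, 5 mm above the desk.

How it is judged:
By the outcome, as a careful person would: the job done as asked, in the order asked, and still so for the second after the job is handed in, while the arm keeps its last pose, push and grip.
It also fails if it takes over 54 s, if anything falls off the work surface, if the arm or the gripper's body presses on something with over 40 N, if the wrist force passes 120 N, or if a joint passes its speed limit or range.

### The arm

A 7-joint arm with a two-finger parallel gripper is mounted at the origin on the work surface; the furniture and walls round the work are solid. World frame = base frame: x ahead of the robot, y to its left, z up, the work surface at z = 0. Lengths are in m, angles in rad, forces in N, time in s.
With the tool pointing down it reaches from about 0.4 to 0.925 m from the base axis. Payload 4.1 kg.
Tool frame: the origin (TCP) lies midway between the tips of the shut fingers; the grasp point (between the pads) lies 19 mm behind it; z points along the fingers, y is the line along which they close (so a half turn about z gives the same grasp; the last joint's range is limited). The gripper opens to 85 mm and grips with 20 to 120 N. Pads are 22 mm wide; open, the fingers measure 114 mm over their backs; the gripper's body (76 mm by 85 mm) begins 54 mm behind the grasp point. The pads swing forward as they close: fully open they stand 13 mm farther back than shut.
Start: joints at [-1.231, 0.398, 0.045, 1.537, -0.019, 1.207, -0.051], TCP at [0.276, 0.588, 0.231] pointing down, gripper open.
Joint ranges: [-2.82, 2.82], [-0.49, 2.23], [-1.37, 1.46], [0, 2.46], [-1.36, 4.5], [0.23, 2], [-2.94, 2.94]. Speed limits (rad/s): [2.57, 2.57, 3.14, 3.14, 3.14, 3.14, 3.14].

### API

Orientations are given as a rotation vector (axis times angle).
In Python, from workcell import bot, camera gives the robot as it stands.
- The arm moves only by the tool jog_arm, never from a script. Its arguments are lists of equal length, an entry for each row: "claw": the opening, from -1 (shut) to 1 (fully open); "translation": the shift along the tool's x, y, z in units of 50 mm (1.0 is 50 mm), a list of three; "twist": the turn about the tool's z in units of 6 degrees (1.0 is 6 degrees). A call has 1 to 20 rows; each row shifts and turns the commanded pose from where the row before left it, along the tool's axes as they then stand; what a row does not reach is not made up. A row lasts 1/10 s, in which the tool goes at most 50 mm and 8.59 degrees, less where a joint would pass 70% of its speed; a pose out of reach is approached as far as the arm can. A call is refused whole if a number of a shift passes 1 or a number of a turn 1, either way. A call with a gripper value outside its range is refused whole. The fingers move at their own pace and stop on an object; "force" is the grip in N (left out, the last holds). Time passes only in rows, so rows that do not move let the fingers close. It gives the time, the measured TCP pose, the force, the opening and the grip force at its end, in the units of the state.
- bot.get_state(): the state, without advancing time (a new reading comes with each control period).
- camera(name): name is "scene" or "top"; returns a dict with "frame" (480x640x3 uint8, red, green, blue), "mtx" (3x3 intrinsics, pixels), "extrinsics" (4x4, takes a point from camera to world coordinates). Camera axes: x right, y down, z forward; pixel columns grow to the right and rows downward; lengths in m; the calibration is good to about 2 mm. A picture is of the moment at which its call begins. There is no depth.
- bot.job_done(): hands the job in; it is judged then, once.
The state is a dict: "time": time; "joints": joint angles; "qvel": joint speeds; "tau": joint torques, N m; "eef_pos": TCP position; "eef_rot": TCP orientation; "wrist_force": force on the tool from outside, world axes, zero at the start; "ft_torque": the same for the moment, N m; "opening": finger opening in m; "finger_force": force on a finger pad.
Only numpy, scipy, OpenCV 4.12 (cv2) and the standard library are available. Lean on these libraries where they do the work, as an engineer would, in place of code of your own. Each camera call takes 0.05 s, during which the arm holds its last target. There are 200 camera calls.

## Working session

There is one attempt and no reset: what is moved stays moved. The work goes in short steps, Python scripts to look and compute and a tool call to move; the robot and the scene stay as the last step left them, time stands still between calls to the robot, and variables do not carry over. Pictures are saved under pics/ and viewed, at most 13 in all, crops included, and the job is handed in when it is done.

Besides the shell and the picture viewer there is one more tool, called by a JSON object that holds its "name" and its "arguments". jog_arm: Moves the arm, as the interface text tells. Its arguments: {"type":"object","properties":{"claw":{"type":"array"},"translation":{"type":"array"},"twist":{"type":"array"},"force":{"type":"number"}},"required":["claw","translation","twist"]}

```bash
ls; mkdir -p pics; python3 - <<'E'
from workcell import bot,camera
import cv2,numpy as np
np.set_printoptions(precision=4,suppress=True)
print(bot.get_state())
for n in("scene","top"):
    c=camera(n); cv2.imwrite(f"pics/{n}0.png",c["frame"][:,:,::-1]); print(n,c["mtx"],c["extrinsics"])
E
```

```text
pics
{'time': 0.0, 'joints': array([-1.231 ,  0.3992,  0.045 ,  1.5379, -0.0187,  1.2069, -0.0507]), 'qvel': array([ 0.0009, -0.0023, -0.0002,  0.0005,  0.0004,  0.0016,  0.0016]), 'tau': array([ -0.0007, -47.5113,   1.3642, -25.4226,   0.0115,   0.0094,
        -0.    ]), 'eef_pos': array([0.2758, 0.5879, 0.2302]), 'eef_rot': array([-0.6835, -3.066 ,  0.003 ]), 'wrist_force': array([-0.766 , -0.339 , -0.2247]), 'ft_torque': array([-0.002 ,  0.0361,  0.0393]), 'finger_force': 0.0, 'opening': 0.0856009498254229}
scene [[522.8889   0.     314.879 ]
 [  0.     522.8889 248.9516]
 [  0.       0.       1.    ]] [[ 0.5202 -0.4225  0.7422 -0.1272]
 [-0.8539 -0.2744  0.4422 -0.4472]
 [ 0.0168 -0.8638 -0.5035  0.5125]
 [ 0.      0.      0.      1.    ]]
top [[507.4137   0.     320.3512]
 [  0.     507.4137 234.1298]
 [  0.       0.       1.    ]] [[ 0.0102 -0.9981  0.0605  0.4286]
 [-0.9996 -0.0086  0.0268 -0.0835]
 [-0.0262 -0.0608 -0.9978  0.9664]
 [ 0.      0.      0.      1.    ]]
```

View pics/scene0.png

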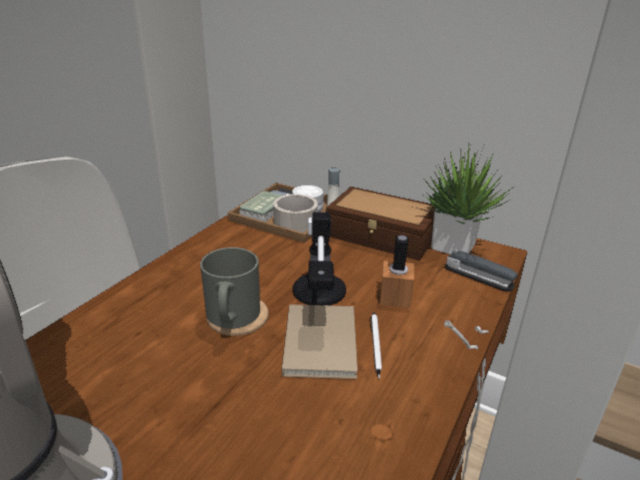

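View pics/top0.png

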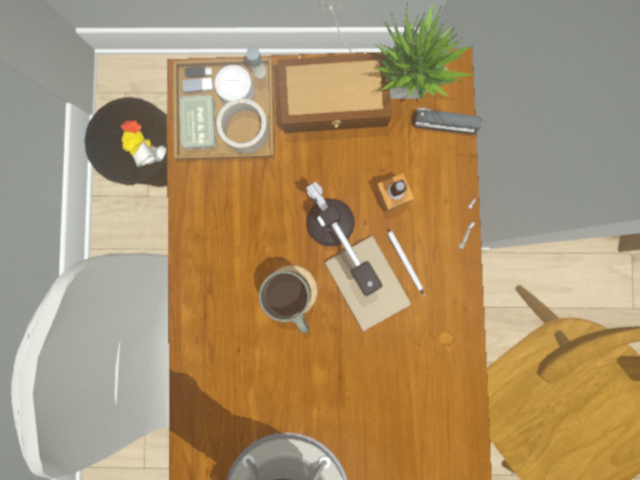

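The scene view shows the grip at (321,226), camera head at (321,275) and driver handle at (400,252) in its block at (397,287). In the top view the foot is at (330,222), grip at (328,214), head at (368,279), screw at (314,190), and driver at (398,188). Next I'll enlarge the relevant parts.

```bash
python3 - <<'E'
import cv2,numpy as np
t=cv2.imread("pics/top0.png")[170:245,295:420]; s=cv2.imread("pics/scene0.png")[200:320,285:425]
t=cv2.resize(t,None,fx=6,fy=6,interpolation=cv2.INTER_CUBIC)
cv2.imwrite("pics/topz.png",t)
cv2.imwrite("pics/scenez.png",cv2.resize(s,None,fx=5,fy=5,interpolation=cv2.INTER_CUBIC))
E
```

```text
(no output)
```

View pics/topz.png

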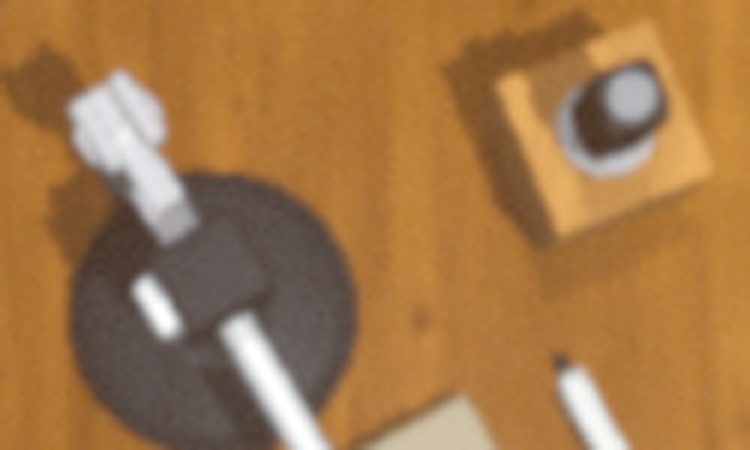

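View pics/scenez.png

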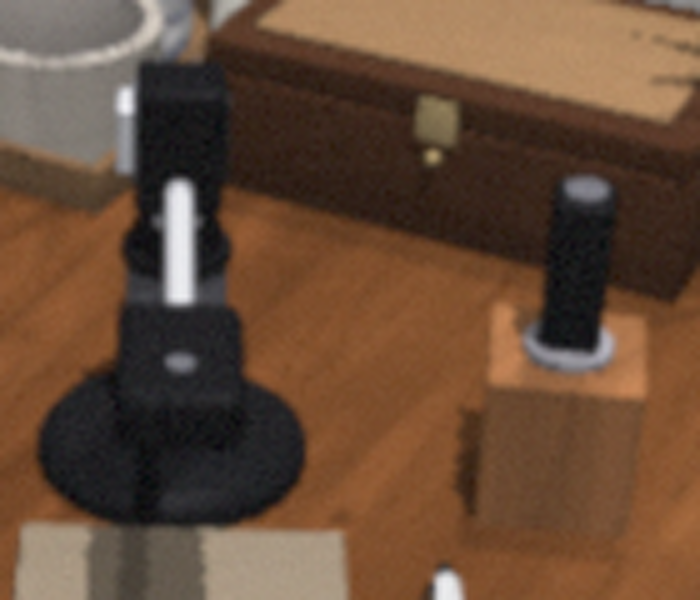

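The top crop shows the screw head at about (118,120), with its slot running along the arm towards the grip. It also shows the white key at (158,307), the driver cap at (633,95) and the block corners at (500,78), (650,22), (715,170) and (555,240). In the scene crop the cap is at (588,188), the flange at (568,345) and the key at (126,130). The screw is hidden behind the grip in that view.

```bash
cat > h.py <<'E'
import cv2,numpy as np
np.set_printoptions(precision=4,suppress=True)
M={"scene":(np.array([[522.8889,0,314.879],[0,522.8889,248.9516],[0,0,1]]),np.array([[.5202,-.4225,.7422,-.1272],[-.8539,-.2744,.4422,-.4472],[.0168,-.8638,-.5035,.5125]])),
"top":(np.array([[507.4137,0,320.3512],[0,507.4137,234.1298],[0,0,1]]),np.array([[.0102,-.9981,.0605,.4286],[-.9996,-.0086,.0268,-.0835],[-.0262,-.0608,-.9978,.9664]]))}
def ray(n,p):
    K,E=M[n]; d=E[:,:3]@np.linalg.solve(K,[p[0],p[1],1]); return E[:,3],d/np.linalg.norm(d)
def plane(n,p,z):
    o,d=ray(n,p); return o+d*(z-o[2])/d[2]
def tri(pt,ps):
    o1,d1=ray("top",pt);o2,d2=ray("scene",ps)
    s=np.linalg.lstsq(np.c_[d1,-d2],o2-o1,rcond=None)[0]
    a,b=o1+s[0]*d1,o2+s[1]*d2; return (a+b)/2,np.linalg.norm(a-b)
T=lambda x,y:(295+(x+.5)/6-.5,170+(y+.5)/6-.5)
S=lambda x,y:(285+(x+.5)/5-.5,200+(y+.5)/5-.5)
def proj(n,P):
    K,E=M[n]; q=K@(E[:,:3].T@(np.asarray(P)-E[:,3])); return q[:2]/q[2]
E
python3 - <<'E'
from h import *
print("cap",tri(T(633,95),S(588,188)))
print("flange",tri(T(605,125),S(568,345)))
print("key",tri(T(150,290),S(126,95)))
print("head",tri((370,285),S(182,362)))
H=[plane("top",T(*p),.055) for p in[(500,78),(650,22),(715,170),(555,240)]]
print("holder c",np.mean(H,0),[np.linalg.norm(H[i]-H[i-1]) for i in range(4)],[np.degrees(np.arctan2(*(H[i]-H[i-1])[1::-1])) for i in range(4)])
print("screw",plane("top",T(117,120),.12), "arm tip",plane("top",T(178,222),.108))
t=cv2.imread("pics/top0.png"); s=cv2.imread("pics/scene0.png")
# masks
g=cv2.cvtColor(t,cv2.COLOR_BGR2HSV)
m=((g[...,2]<115)&(g[...,1]<110)).astype(np.uint8); 
for x0,y0,x1,y1,n in[(300,190,360,250,"foot+grip"),(385,175,412,205,"handle")]:
    k=np.zeros_like(m);k[y0:y1,x0:x1]=m[y0:y1,x0:x1]
    c=max(cv2.findContours(k,0,1)[0],key=cv2.contourArea); print(n,cv2.contourArea(c),cv2.fitEllipse(cv2.convexHull(c)),cv2.minAreaRect(c))
# grip mask darkness
print(t[200:232:2,312:348:2].max(2))
# bar line
m2=((g[...,1]<40)&(g[...,2]>170)).astype(np.uint8);k=np.zeros_like(m2);k[180:270,305:362]=m2[180:270,305:362]
for c in cv2.findContours(k,0,1)[0]:
    if cv2.contourArea(c)>8: print(cv2.contourArea(c),cv2.minAreaRect(c),cv2.fitLine(c,2,0,.01,.01).ravel())
E
```

```text
cap (array([ 0.5638, -0.1946,  0.1157]), np.float64(0.0012288184360536517))
flange (array([ 0.564 , -0.1939,  0.0567]), np.float64(0.0011992992708462263))
key (array([ 0.5057, -0.0597,  0.1357]), np.float64(4.118580138505659e-06))
head (array([ 0.3968, -0.1445,  0.1234]), np.float64(0.0018149407084656715))
holder c [ 0.5632 -0.1936  0.055 ] [np.float64(0.051619516336404804), np.float64(0.04816086403747165), np.float64(0.04872720338035436), np.float64(0.052373300756689)] [np.float64(18.77301361578789), np.float64(-69.00562405848363), np.float64(-156.49875651919498), np.float64(114.16873564357283)]
screw [ 0.5549 -0.0495  0.12  ] arm tip [ 0.5276 -0.0666  0.108 ]
foot+grip 1403.0 ((329.20684814453125, 220.98512268066406), (45.855247497558594, 50.613887786865234), 138.38299560546875) ((330.0, 222.0), (46.0, 46.0), 90.0)
handle 65.5 ((397.00439453125, 188.313232421875), (12.11406135559082, 15.682631492614746), 57.40086364746094) ((395.7307434082031, 190.15383911132812), (13.035452842712402, 11.094003677368164), 33.690067291259766)
[[106 101 129 212 229 226 174  88  85  84  84  87  97 113
[... 855 characters left out ...]
0  93 155 243 186  96  90  83 156 226 214 123 100  99  97  99]
 [ 92  88  91  91  97 144 118  87  81  84 150 224 243 193 110 108 101 101]
 [ 87  92  91  94  92  94  94  98  93  89 104 196 253 241 158 105 106 102]
 [ 90  91  91  91  91  89  92  97  93  90  93 145 232 255 217 119 101 102]]
242.5 ((346.0, 243.99998474121094), (48.36259841918945, 6.516945838928223), 59.03623962402344) [  0.5112   0.8595 346.1461 244.236 ]
28.0 ((320.7059020996094, 220.67648315429688), (9.775419235229492, 3.944467544555664), 59.036251068115234) [  0.4889   0.8723 320.8    220.95  ]
207.0 ((317.5000305175781, 193.99998474121094), (24.748737335205078, 13.435027122497559), 45.0) [  0.5117   0.8591 316.3965 194.2931]
```

```bash
python3 - <<'E'
from h import *
from workcell import camera
f=np.mean([camera("top")["frame"][:,:,::-1].astype(float) for _ in range(6)],0).astype(np.uint8); cv2.imwrite("pics/topavg.png",f)
fs=np.mean([camera("scene")["frame"][:,:,::-1].astype(float) for _ in range(6)],0).astype(np.uint8); cv2.imwrite("pics/sceneavg.png",fs)
a=cv2.resize(f[178:238,300:350],None,fx=10,fy=10,interpolation=cv2.INTER_CUBIC)
cv2.imwrite("pics/z2.png",np.clip(a.astype(float)*1.0,0,255))
# scene handle width, rows 243..262
for r in (242,248,254,260):
    row=fs[r,385:415].max(1).astype(float); print(r,row.astype(int))
p=plane("top",(346.146-25*.5112,244.236-25*.8595),.1145);q=plane("top",(346.146+20*.5112,244.236+20*.8595),.1145);d=p-q
print("boom yaw",np.degrees(np.arctan2(d[1],d[0])),p,q)
k0=plane("top",(320.8-3*.4889,220.95-3*.8723),.137);k1=plane("top",(320.8+3*.4889,220.95+3*.8723),.137);d=k0-k1
print("key",plane("top",(320.8,220.95),.137),np.degrees(np.arctan2(d[1],d[0])))
E
```

```text
242 [54 54 54 54 55 55 56 56 56 51 38 25 28 31 30 32 33 35 36 41 41 35 32 45
 54 56 55 57 54 57]
248 [45 45 43 45 45 45 49 50 48 36 25 21 25 26 24 25 24 25 25 25 25 22 40 52
 55 56 55 55 57 56]
254 [112 107 104 105 108 111 108 102  80  46  24  22  23  22  24  24  23  24
  25  23  25  31  42  45  48  51  50  48  49  48]
260 [153 152 143 132 129 130 132 128  89  35  21  25  24  21  23  20  25  23
  25  25  44  88 108 112 112 111 110 108 106 102]
boom yaw 31.14016657234219 [ 0.4996 -0.0823  0.1145] [ 0.435  -0.1214  0.1145]
key [ 0.5006 -0.0617  0.137 ] 29.74532514268311[ WARN:0@5.668] global loadsave.cpp:1063 imwrite_ Unsupported depth image for selected encoder is fallbacked to CV_8U.
```

View pics/z2.png

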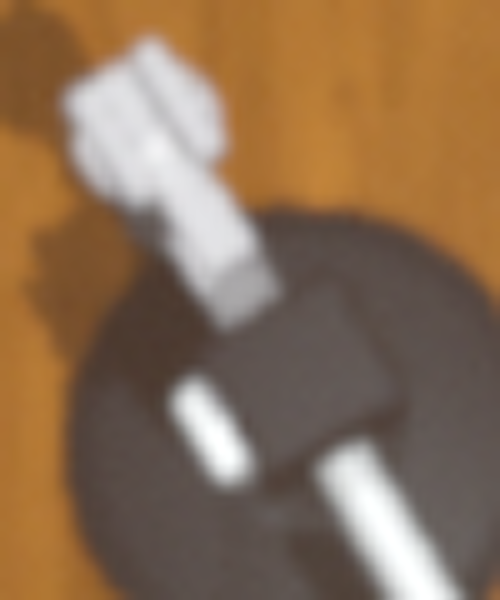

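The slot's dark wall runs from (138,55) to (205,155) in this crop, so its yaw is about 33°. The rim centre is near (145,114). Screw, bar and key all put the pole at about (0.510,-0.076) with the boom at 31°, and heights and distances match the text. I'll move to the driver now.

{"name": "jog_arm", "arguments": {"claw": [1,1,1,1,1,1,1,1,1,1,1,1,1,1,1,1,1,1,1,1], "translation": [[0,0,0],[0,0,0],[0,0,0],[0,0,0],[0,0,0],[0,0,0],[0,0,0],[0,0,0],[0,0,0],[0,0,0],[0,0,0],[0,0,0],[0,0,0],[0,0,0],[0,0,0],[0,0,0],[0,0,0],[0,0,0],[0,0,0],[0,0,0]], "twist": [1,1,1,1,1,1,1,1,1,1,1,1,1,1,1,1,1,1,1,1]}}

```text
time: 2.7
eef_pos: [0.276, 0.5885, 0.2314]
eef_rot: [-2.999, -0.935, -0.0]
wrist_force: [1.1, -0.1, -0.3]
opening: 0.0856
finger_force: 0.0
```

{"name": "jog_arm", "arguments": {"claw": [1,1,1,1], "translation": [[0,0,0],[0,0,0],[0,0,0],[0,0,0]], "twist": [1,1,0.3,0]}}

```text
time: 3.1
eef_pos: [0.276, 0.5885, 0.2313]
eef_rot: [-3.088, -0.576, -0.0]
wrist_force: [-0.1, -0.2, -0.7]
opening: 0.0857
finger_force: 0.0
```

```bash
cat > go.py <<'E'
import sys,numpy as np
from h import *
from workcell import bot
from scipy.spatial.transform import Rotation as R
s=bot.get_state();r=R.from_rotvec(s["eef_rot"]);m=r.as_matrix()
print("t",s["time"],"pos",s["eef_pos"],"yawx",np.degrees(np.arctan2(m[1,0],m[0,0])),"z",m[:,2],"op",s["opening"],"F",s["wrist_force"],"T",s["ft_torque"],"ff",s["finger_force"],"j",s["joints"])
if len(sys.argv)>3:
    print("tool units to go",m.T@(np.array([float(a) for a in sys.argv[1:4]])-s["eef_pos"])/.05)
E
python3 go.py .5638 -.1943 .2
```

```text
t 3.1 pos [0.276  0.5885 0.2313] yawx 21.142600378957543 z [ 0.0001  0.0001 -1.    ] op 0.08565510127355419 F [-0.0907 -0.2031 -0.6773] T [ 0.0145 -0.0169  0.0284] ff 0.0 j [-1.5547  0.4377  0.4973  1.5462 -0.2175  1.213  -2.2224]
tool units to go [-0.279  16.679   0.6265]
```

{"name": "jog_arm", "arguments": {"claw": [1,1,1,1,1,1,1,1,1,1,1,1,1,1,1,1,1,1,1,1], "translation": [[-0.014,0.4,0],[-0.014,0.8,0],[-0.014,0.9,0],[-0.014,0.9,0],[-0.014,0.9,0],[-0.014,0.9,0],[-0.014,0.9,0],[-0.014,0.9,0],[-0.014,0.9,0],[-0.014,0.9,0],[-0.014,0.9,0],[-0.014,0.9,0],[-0.014,0.9,0],[-0.014,0.9,0],[-0.014,0.9,0],[-0.014,0.9,0],[-0.014,0.9,0],[-0.014,0.7,0],[-0.014,0.38,0],[-0.014,0,0]], "twist": [0,0,0,0,0,0,0,0,0,0,0,0,0,0,0,0,0,0,0,0]}}

```text
time: 5.1
eef_pos: [0.5466, -0.1567, 0.2315]
eef_rot: [3.087, 0.568, 0.0]
wrist_force: [0.1, -0.1, 0.6]
opening: 0.0855
finger_force: 0.0
```

{"name": "jog_arm", "arguments": {"claw": [1,1], "translation": [[0,0,0],[0,0,0]], "twist": [0,0]}}

```text
time: 5.3
eef_pos: [0.5465, -0.1512, 0.2311]
eef_rot: [-3.086, -0.578, 0.0]
wrist_force: [-0.5, -0.3, -0.1]
opening: 0.0857
finger_force: 0.0
```

```bash
python3 go.py .5638 -.1943 .071
```

```text
t 5.3 pos [ 0.5465 -0.1512  0.2311] yawx 21.20877951480652 z [-0.0003  0.0015 -1.    ] op 0.08572271455334207 F [-0.532  -0.2982 -0.0844] T [-0.0088  0.0513  0.0053] ff 0.0 j [-0.5207  0.3678  0.9196  1.7559 -0.3165  1.1755 -0.7096]
tool units to go [0.0088 0.9341 3.2007]
```

{"name": "jog_arm", "arguments": {"claw": [1,1,1,1,1,1,1,1,1,1,1,1], "translation": [[0,0.4,0],[0,0.53,0],[0.009,0,0.4],[0,0,0.5],[0,0,0.5],[0,0,0.5],[0,0,0.5],[0,0,0.4],[0,0,0.3],[0,0,0.1],[0,0,0],[0,0,0]], "twist": [0,0,0,0,0,0,0,0,0,0,0,0]}}

```text
time: 6.5
eef_pos: [0.5645, -0.1961, 0.0722]
eef_rot: [3.088, 0.575, 0.003]
wrist_force: [0.4, -0.5, 0.2]
opening: 0.0853
finger_force: 0.0
```

```bash
python3 go.py .5638 -.1943 .071; python3 - <<'E'
from h import *
from workcell import camera
a=camera("scene")["frame"][:,:,::-1]
cv2.imwrite("pics/s1.png",cv2.resize(a[160:320,300:460],None,fx=3.7,fy=3.7,interpolation=cv2.INTER_CUBIC))
E
```

```text
t 6.5 pos [ 0.5645 -0.1961  0.0722] yawx 21.0904458595847 z [ 0.0017 -0.0003 -1.    ] op 0.08529810324959894 F [ 0.4187 -0.4525  0.2398] T [-0.0613 -0.0144 -0.0209] ff 0.0 j [-0.3025  0.602   0.7718  1.8344 -0.5209  0.9176 -0.4944]
tool units to go [-0.0003 -0.0394  0.0247]
```

View pics/s1.png

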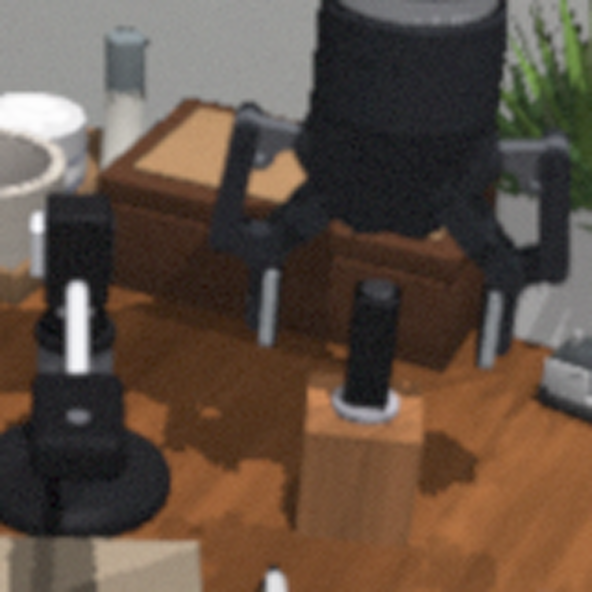

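The fingers straddle the handle evenly: inner tips are at (265,340) and (487,365), and the handle is at (375,345). I'll close.

{"name": "jog_arm", "arguments": {"claw": [0.5,0,-0.5,-1,-1,-1,-1,-1,-1,-1], "translation": [[0,0,0],[0,0,0],[0,0,0],[0,0,0],[0,0,0],[0,0,0],[0,0,0],[0,0,0],[0,0,0],[0,0,0]], "twist": [0,0,0,0,0,0,0,0,0,0], "force": 60}}

```text
time: 7.55
eef_pos: [0.5639, -0.1962, 0.0715]
eef_rot: [3.089, 0.574, 0.001]
wrist_force: [0.2, -1.0, 2.4]
opening: 0.0196
finger_force: 58.5
```

```bash
python3 go.py .5638 -.1943 .071
```

```text
t 7.55 pos [ 0.5639 -0.1962  0.0715] yawx 21.056078260743465 z [ 0.0005 -0.0001 -1.    ] op 0.01960096008571184 F [ 0.2396 -1.0461  2.3831] T [-0.0158 -0.0421 -0.0278] ff 58.516725897789 j [-0.3018  0.6029  0.7713  1.8352 -0.5212  0.9173 -0.4942]
tool units to go [ 0.0112 -0.0369  0.0095]
```

{"name": "jog_arm", "arguments": {"claw": [-1,-1,-1,-1,-1,-1,-1,-1,-1,-1], "translation": [[0,0,-0.1],[0,0,-0.3],[0,0,-0.4],[0,0,-0.5],[0,0,-0.5],[0,0,-0.5],[0,0,-0.4],[0,0,-0.3],[0,0,0],[0,0,0]], "twist": [0,0,0,0,0,0,0,0,0,0]}}

```text
time: 8.55
eef_pos: [0.5635, -0.1958, 0.221]
eef_rot: [-3.088, -0.574, 0.0]
wrist_force: [0.4, -0.3, -0.3]
opening: 0.0193
finger_force: 58.5
```

```bash
python3 go.py .5553 -.0494 .2115; python3 - <<'E'
from h import *
from workcell import camera
a=np.mean([camera("scene")["frame"][:,:,::-1].astype(float) for _ in range(4)],0).astype(np.uint8)
cv2.imwrite("pics/s2full.png",a)
b=camera("top")["frame"][:,:,::-1]
A=cv2.resize(a[180:300,340:460],None,fx=4,fy=4,interpolation=cv2.INTER_CUBIC)
B=cv2.resize(b[120:220,350:430],None,fx=4,fy=4,interpolation=cv2.INTER_CUBIC)
c=np.zeros((480,800,3),np.uint8);c[:480,:480]=A;c[:400,480:800]=B
cv2.imwrite("pics/s2.png",c)
E
```

```text
t 8.55 pos [ 0.5635 -0.1958  0.221 ] yawx 21.0696867991261 z [-0.0003  0.0006 -1.    ] op 0.019304556528394225 F [ 0.3819 -0.2978 -0.2961] T [-0.0106  0.0661  0.0281] ff 58.498730063438416 j [-0.4024  0.4401  0.8978  1.6988 -0.3686  1.1827 -0.6117]
tool units to go [ 0.8999 -2.7911  0.1924]
```

View pics/s2.png

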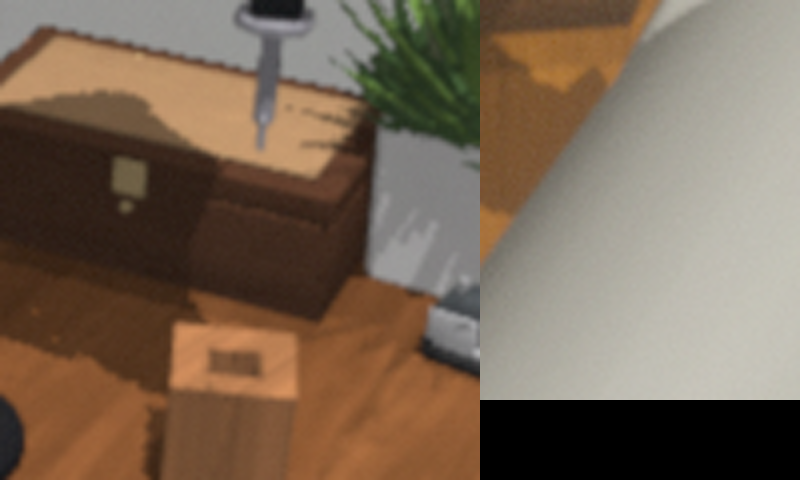

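The blade tip at (262,149) shows only about 2 px wide in the scene view, so the blade's width lies along tool x at 21°. The block's hole is at (235,362).

```bash
python3 - <<'E'
from h import *
S2=lambda x,y:(340+(x+.5)/4-.5,180+(y+.5)/4-.5)
print("expected tip px",proj("scene",(.5635,-.1958,.1545)),"seen",S2(262,150))
print("flange exp",proj("scene",(.5635,-.1958,.2065)),"seen",S2(275,22))
print("hole scene",plane("scene",S2(235,362),.055))
f=cv2.imread("pics/s2full.png")
for r in (212,214,216,218): print(r,f[r,398:414].astype(int).sum(1))
E
```

```text
expected tip px [405.0234 215.4186] seen (405.125, 217.125)
flange exp [408.6447 184.0964] seen (408.375, 185.125)
hole scene [ 0.5629 -0.1955  0.055 ]
212 [462 460 461 459 461 457 389 365 404 442 458 464 460 465 464 462]
214 [460 460 463 460 460 434 384 380 428 454 461 462 461 461 464 459]
216 [458 462 465 466 456 434 393 386 435 466 467 467 465 463 461 463]
218 [453 456 460 462 462 461 449 450 458 465 463 467 466 466 464 464]
```

```bash
python3 - <<'E'
from h import *
f=cv2.imread("pics/sceneavg.png").astype(int).sum(2)
for r in (218,222,226,230,234): print(r,f[r,304:336])
g=cv2.imread("pics/scene0.png").astype(int).sum(2)
yaw=np.radians(31); ex=np.array([np.cos(yaw),np.sin(yaw),0]);ey=np.array([-ex[1],ex[0],0])
for pole in [(.5104,-.0763),(.5104,-.0783)]:
    P=np.r_[pole,0]
    for z in(.115,.14):
        print(pole,z,[proj("scene",P-.013*ex+s*.014*ey+[0,0,z])for s in(1,-1)],"bar",proj("scene",P-.05*ex+[0,0,.11]))
    print("keytop face L",proj("scene",P+.020*ey+[0,0,.125]),"screw",proj("scene",P+.052*ex+[0,0,.12]))
f2=cv2.imread("pics/sceneavg.png").astype(int).sum(2)
for r in(240,246,252): print(r,f2[r,312:332])
E
```

```text
218 [363 362 357 361 461 615 659 504 253 113 112 117 115 114 124 123 126 129
 134 128 133 130 133 131 117  98 112 128 121 119 123 119]
222 [363 364 360 373 473 600 632 470 221  84  68  69  66  65  65  70  67  63
  68  65  64  71  67  67  62  68  90 109 109 118 115 114]
226 [358 358 355 358 391 441 454 342 171  80  62  66  64  74  71  62  74  65
  61  71  77  68  62  66  66  70  82 104 108 103 112 113]
230 [366 357 352 360 392 437 444 338 169  76  69  65  72  63  64  75  64  62
  64  69  69  68  72  59  71  60  86 108 104 107 100 101]
234 [286 264 232 228 289 337 340 268 156  75  71  71  66  72  76  73  83  77
  79  72  65  68  69  63  68  81  97  94  98  96  94  98]
(0.5104, -0.0763) 0.115 [array([311.2158, 235.3419]), array([328.9346, 235.6554])] bar [320.0643 250.0624]
(0.5104, -0.0763) 0.14 [array([311.4291, 221.2511]), array([329.422, 221.571])] bar [320.0643 250.0624]
keytop face L [307.6294 225.8376] screw [320.0447 214.3016]
(0.5104, -0.0783) 0.115 [array([312.294 , 235.6751]), array([330.0317, 235.9888])] bar [321.1922 250.4243]
(0.5104, -0.0783) 0.14 [array([312.5242, 221.5741]), array([330.5366, 221.8943])] bar [321.1922 250.4243]
keytop face L [308.6958 226.1581] screw [321.066  214.5932]
240 [119  70  79  66  78 212 482 651 694 698 659 439 174  75  69  61  83 156
 192 206]
246 [ 61  56  56  63 103 244 492 652 698 699 658 456 194  77  62  63  76 135
 199 251]
252 [ 68  77  78  79  84 219 484 650 698 701 663 465 219  99  85  85  78  78
 141 218]
```

{"name": "jog_arm", "arguments": {"claw": [-1,-1,-1,-1,-1,-1,-1,-1,-1,-1,-1,-1], "translation": [[0,0,0],[0,0,0],[0.15,-0.25,0],[0.25,-0.45,0],[0.3,-0.5,0],[0.3,-0.5,0],[0.25,-0.45,0],[0.15,-0.25,0],[0.044,-0.125,0],[0,0,0],[0,0,0],[0,0,0]], "twist": [-1,-1,0,0,0,0,0,0,0,0,0,0]}}

```text
time: 10.0
eef_pos: [0.5553, -0.0527, 0.2214]
eef_rot: [3.012, 0.89, 0.0]
wrist_force: [-0.1, 0.2, -0.4]
opening: 0.0195
finger_force: 58.6
```

```bash
python3 go.py .5553 -.0506 .19; python3 - <<'E'
from h import *
from workcell import camera,bot
a=np.mean([camera("scene")["frame"][:,:,::-1].astype(float) for _ in range(4)],0).astype(np.uint8)
cv2.imwrite("pics/s3full.png",a)
cv2.imwrite("pics/s3.png",cv2.resize(a[140:260,270:370],None,fx=5,fy=5,interpolation=cv2.INTER_CUBIC))
p=bot.get_state()["eef_pos"];print(proj("scene",p-[0,0,.0665]))
E
```

```text
t 10.0 pos [ 0.5553 -0.0527  0.2214] yawx 32.917473269269145 z [ 0.0003 -0.0007 -1.    ] op 0.01948022141661837 F [-0.0766  0.2447 -0.4197] T [-0.0045  0.0186  0.0017] ff 58.63721787929535 j [-0.6632  0.3356  0.8536  1.7893 -0.2758  1.1413 -0.7172]
tool units to go [ 0.0225 -0.0351  0.6286]
[321.7619 195.5638]
```

View pics/s3.png

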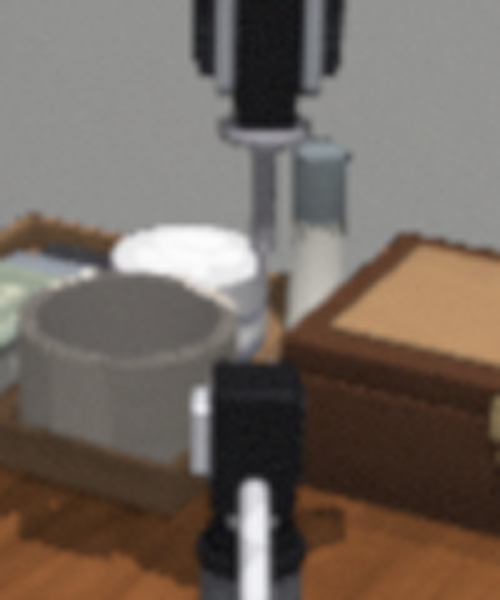

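The shaft is at x≈263 in this crop and the grip's centre at x≈257. That leaves the driver about 2 mm too far right, which matches the offset already worked out. I'll correct it and descend.

{"name": "jog_arm", "arguments": {"claw": [-1,-1,-1,-1,-1,-1,-1,-1], "translation": [[0.0225,-0.037,0],[0,0,0],[0,0,0.25],[0,0,0.3],[0,0,0.1],[0,0,0.07],[0,0,0.06],[0,0,0]], "twist": [0,0,0,0,0,0,0,0]}}

```text
time: 11.0
eef_pos: [0.5549, -0.0487, 0.1815]
eef_rot: [-3.012, -0.894, 0.002]
wrist_force: [-0.6, 0.4, -1.1]
opening: 0.0197
finger_force: 58.8
```

```bash
python3 go.py .5553 -.0506 .1765
```

```text
t 11.0 pos [ 0.5549 -0.0487  0.1815] yawx 33.05580091468479 z [-0.0011 -0.0002 -1.    ] op 0.019676295185757708 F [-0.5877  0.4276 -1.1056] T [ 0.0646  0.0018 -0.0018] ff 58.806660175323486 j [-0.6426  0.3786  0.8277  1.8359 -0.3159  1.0657 -0.6883]
tool units to go [-0.0142  0.036   0.0998]
```

{"name": "jog_arm", "arguments": {"claw": [-1,-1,-1,-1], "translation": [[0,0,0.04],[0,0,0.03],[0,0,0],[0,0,0]], "twist": [0,0,0,0]}}

```text
time: 11.4
eef_pos: [0.5553, -0.0487, 0.1787]
eef_rot: [-3.012, -0.894, -0.0]
wrist_force: [-0.8, -0.0, -0.2]
opening: 0.0194
finger_force: 58.8
```

```bash
python3 go.py .5553 -.0506 .1765
```

```text
t 11.4 pos [ 0.5553 -0.0487  0.1787] yawx 33.060483561340774 z [ 0.      0.0001 -1.    ] op 0.01943701053137332 F [-0.7773 -0.0324 -0.1651] T [-0.0221 -0.0325  0.0273] ff 58.809696435928345 j [-0.6404  0.3818  0.8257  1.8388 -0.3195  1.0595 -0.6853]
tool units to go [-0.0206  0.0311  0.0447]
```

{"name": "jog_arm", "arguments": {"claw": [-1,-1,-1,-1,-1,-1,-1,-1,-1,-1], "translation": [[0,0,0],[0,0,0],[0,0,0],[0,0,0],[0,0,0],[0,0,0],[0,0,0],[0,0,0],[0,0,0],[0,0,0]], "twist": [-0.5,-0.7,-0.7,-0.7,-0.7,-0.7,-0.7,-0.7,-0.6,0]}}

```text
time: 12.4
eef_pos: [0.5565, -0.0495, 0.1792]
eef_rot: [2.587, 1.779, 0.003]
wrist_force: [3.0, -2.2, -2.3]
opening: 0.0194
finger_force: 58.7
```

```bash
python3 go.py .5553 -.0506 .1765
```

```text
t 12.4 pos [ 0.5565 -0.0495  0.1792] yawx 69.02978856437736 z [ 0.003  -0.0009 -1.    ] op 0.0193854129408279 F [ 2.9721 -2.2231 -2.2734] T [-0.4428 -0.6854 -0.023 ] ff 58.657153844833374 j [-0.537   0.3443  0.6831  1.8357 -0.2482  1.045  -0.1235]
tool units to go [-0.0292 -0.014   0.0539]
```

{"name": "jog_arm", "arguments": {"claw": [-1,-1,-1,-1,-1,-1,-1,-1,-1,-1,-1,-1], "translation": [[0,0,0],[0,0,0],[0,0,0],[0,0,0],[0,0,0],[0,0,0],[0,0,0],[0,0,0],[0,0,0],[0,0,0],[0,0,0],[0,0,0]], "twist": [-0.6,-0.7,-0.7,-0.7,-0.7,-0.7,-0.7,-0.7,-0.7,-0.7,-0.6,0]}}

```text
time: 13.6
eef_pos: [0.5559, -0.049, 0.1791]
eef_rot: [1.711, 2.633, 0.001]
wrist_force: [1.9, -1.1, -0.3]
opening: 0.0193
finger_force: 58.8
```

```bash
python3 go.py .5553 -.0506 .1765
```

```text
t 13.6 pos [ 0.5559 -0.049   0.1791] yawx 113.97604919971292 z [ 0.0015 -0.0001 -1.    ] op 0.019333189618028546 F [ 1.8658 -1.0542 -0.3433] T [-0.2193 -0.498  -0.0818] ff 58.838987946510315 j [-0.4149  0.3152  0.5228  1.8331 -0.1806  1.0388  0.5969]
tool units to go [-0.0251 -0.0247  0.0522]
```

{"name": "jog_arm", "arguments": {"claw": [-1,-1,-1,-1,-1,-1,-1,-1,-1,-1,-1], "translation": [[0,0,0],[0,0,0],[0,0,0],[0,0,0],[0,0,-0.1],[0,0,-0.2],[0,0,-0.3],[0,0,-0.4],[0,0,-0.2],[0,0,0],[0,0,0]], "twist": [-0.4,0,1,1,0,0,0,0,0,0,0]}}

```text
time: 14.7
eef_pos: [0.5549, -0.0486, 0.2386]
eef_rot: [-1.923, -2.483, 0.0]
wrist_force: [-0.5, -0.0, -0.5]
opening: 0.0194
finger_force: 59.0
```

```bash
python3 go.py .5635 -.1958 .239
```

```text
t 14.7 pos [ 0.5549 -0.0486  0.2386] yawx 104.4869827584667 z [-0.0006  0.0004 -1.    ] op 0.019354125587297537 F [-0.5168 -0.0326 -0.5206] T [ 0.0076  0.0062 -0.0122] ff 58.967589139938354 j [-0.4621  0.2598  0.5717  1.7639 -0.1524  1.1627  0.4079]
tool units to go [-2.8937 -0.5706 -0.0096]
```

{"name": "jog_arm", "arguments": {"claw": [-1,-1,-1,-1,-1,-1,-1,-1,-1,-1,-1,-1], "translation": [[0,0,0],[0,0,0],[-0.25,-0.08,0],[-0.5,-0.16,0],[-0.6,-0.19,0],[-0.6,-0.19,0],[-0.5,-0.16,0],[-0.25,-0.08,0],[-0.11,-0.035,0],[0,0,0],[0,0,0],[0,0,0]], "twist": [-0.6,-0.5,0,0,0,0,0,0,0,0,0,0]}}

```text
time: 15.9
eef_pos: [0.5644, -0.1941, 0.2386]
eef_rot: [-1.774, -2.592, -0.001]
wrist_force: [0.5, -0.6, -0.7]
opening: 0.0194
finger_force: 58.9
```

```bash
python3 go.py .5635 -.1958 .0725; python3 - <<'E'
from h import *
from workcell import camera
f=np.mean([camera("top")["frame"][:,:,::-1].astype(float) for _ in range(2)],0).astype(np.uint8); cv2.imwrite("pics/t4full.png",f)
cv2.imwrite("pics/t4.png",cv2.resize(f[178:238,300:350],None,fx=10,fy=10,interpolation=cv2.INTER_CUBIC))
print(f[185:215:3,305:345:4].max(2))
E
```

```text
t 15.9 pos [ 0.5644 -0.1941  0.2386] yawx 111.20568310300884 z [-0.0001  0.0011 -1.    ] op 0.019379424196528897 F [ 0.5403 -0.5609 -0.6819] T [-0.0364 -0.0099  0.029 ] ff 58.948248624801636 j [-0.208   0.3463  0.6041  1.6715 -0.2103  1.1897  0.8172]
tool units to go [-0.0285 -0.0303  3.3228]
[[118 144 159 213 168 162 177 176 177 173]
 [120 137 166 183 210 219 208 175 177 174]
 [124 170 213 214 217 225 211 184 176 174]
 [159 196 222 217 177 164 179 187 173 173]
 [172 128 177 170 162 158 166 181 171 171]
 [146 120  91 154 225  93  75  75  95 148]
 [120 120  99 150 223 181  84  83  81  77]
 [118 114  79  69 184 164  81  83  82  85]
 [118 107  68  68 123 114  88  90  84  86]
 [137  81  64  67  80  87  89  91  82  86]]
```

View pics/t4.png

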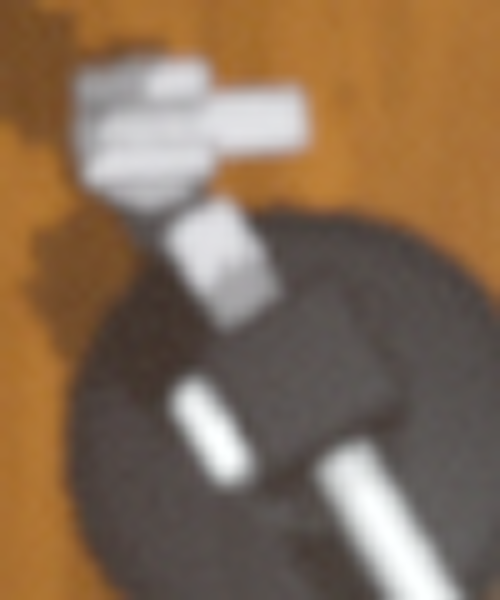

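The arm now runs from the head at (145,125) to a tip at (310,118). It is clear of the grip but has turned only about 63° (1.1 rad), and the stop is at 74°. The driver is still in hand, so I'll go back and turn it further.

{"name": "jog_arm", "arguments": {"claw": [-1,-1,-1,-1,-1,-1,-1,-1,-1,-1,-1,-1], "translation": [[0,0,0],[0,0,0],[0.25,0.025,0],[0.5,0.045,0],[0.6,0.057,0],[0.6,0.057,0],[0.5,0.045,0],[0.3,0.028,0],[0.133,0.015,0],[0,0,0],[0,0,0],[0,0,0]], "twist": [1,1,0,0,0,0,0,0,0,0,0,0]}}

```text
time: 17.2
eef_pos: [0.5547, -0.0528, 0.2389]
eef_rot: [2.041, 2.388, -0.0]
wrist_force: [-0.4, -0.1, 0.5]
opening: 0.0196
finger_force: 59.0
```

```bash
python3 go.py .5555 -.0494 .1785
```

```text
t 17.2 pos [ 0.5547 -0.0528  0.2389] yawx 98.9731777400561 z [ 0.0002 -0.0005 -1.    ] op 0.01956936829573703 F [-0.3749 -0.0543  0.4525] T [-0.0379 -0.0351 -0.0357] ff 58.95503282546997 j [-0.4838  0.2642  0.6078  1.7644 -0.1627  1.1632  0.3291]
tool units to go [0.0648 0.026  1.2085]
```

{"name": "jog_arm", "arguments": {"claw": [-1,-1,-1,-1,-1,-1,-1], "translation": [[0.03,0.015,0.2],[0,0,0.3],[0,0,0.3],[0,0,0.1],[0,0,0],[0,0,0],[0,0,0]], "twist": [0,0,0,0,0,0,0]}}

```text
time: 17.9
eef_pos: [0.5559, -0.05, 0.1945]
eef_rot: [2.039, 2.389, 0.002]
wrist_force: [0.9, -0.7, -0.3]
opening: 0.0191
finger_force: 59.0
```

```bash
python3 go.py .5555 -.0494 .1785
```

```text
t 17.9 pos [ 0.5559 -0.05    0.1945] yawx 99.05076890978805 z [ 0.0015  0.0001 -1.    ] op 0.019110887297584363 F [ 0.8634 -0.6748 -0.2846] T [-0.0383  0.0133 -0.0241] ff 58.9545464515686 j [-0.4701  0.3089  0.5936  1.8173 -0.1951  1.0724  0.3531]
tool units to go [ 0.0135 -0.0056  0.3197]
```

Well aligned. I'll go down and turn to about 125°.

{"name": "jog_arm", "arguments": {"claw": [-1,-1,-1,-1,-1,-1], "translation": [[0,0,0.1],[0,0,0.08],[0,0,0.08],[0,0,0.05],[0,0,0],[0,0,0]], "twist": [0,0,0,0,0,0]}}

```text
time: 18.5
eef_pos: [0.5553, -0.0498, 0.1783]
eef_rot: [-2.039, -2.39, -0.0]
wrist_force: [0.2, 0.1, -0.9]
opening: 0.0194
finger_force: 59.0
```

{"name": "jog_arm", "arguments": {"claw": [-1,-1,-1,-1,-1,-1,-1], "translation": [[0,0,0],[0,0,0],[0,0,0],[0,0,0],[0,0,0],[0,0,0],[0,0,0]], "twist": [-0.7,-0.8,-0.8,-0.8,-0.8,-0.4,0]}}

```text
time: 19.2
eef_pos: [0.5559, -0.0495, 0.1786]
eef_rot: [1.454, 2.784, 0.002]
wrist_force: [1.0, 1.2, -1.4]
opening: 0.0194
finger_force: 58.9
```

```bash
python3 go.py .5555 -.0494 .1785
```

```text
t 19.2 pos [ 0.5559 -0.0495  0.1786] yawx 124.85310532965796 z [ 0.0015  0.0007 -1.    ] op 0.01939012521304175 F [ 0.9723  1.2373 -1.4097] T [ 0.2241 -0.2821 -0.0107] ff 58.86578321456909 j [-0.3943  0.3124  0.4987  1.8331 -0.1725  1.0372  0.7803]
tool units to go [ 0.0068 -0.0054  0.0023]
```

{"name": "jog_arm", "arguments": {"claw": [-1,-1,-1,-1,-1,-1,-1,-1,-1,-1,-1], "translation": [[0,0,0],[0,0,0],[0,0,0],[0,0,0],[0,0,-0.1],[0,0,-0.2],[0,0,-0.3],[0,0,-0.4],[0,0,-0.2],[0,0,0],[0,0,0]], "twist": [-0.2,0,1,1,0,0,0,0,0,0.5,0]}}

```text
time: 20.3
eef_pos: [0.5553, -0.05, 0.239]
eef_rot: [1.777, 2.59, 0.001]
wrist_force: [-0.4, -1.0, -0.8]
opening: 0.0194
finger_force: 59.0
```

{"name": "jog_arm", "arguments": {"claw": [-1,-1,-1,-1,-1,-1,-1,-1,-1,-1,-1], "translation": [[-0.25,-0.08,0],[-0.5,-0.16,0],[-0.6,-0.19,0],[-0.6,-0.19,0],[-0.5,-0.16,0],[-0.25,-0.08,0],[-0.11,-0.035,0],[0,0,0],[0,0,0],[0,0,0],[0,0,0]], "twist": [0,0,0,0,0,0,0,0,0,0,0]}}

```text
time: 21.4
eef_pos: [0.5643, -0.1957, 0.2383]
eef_rot: [-1.775, -2.592, -0.001]
wrist_force: [0.5, -0.4, -0.9]
opening: 0.0195
finger_force: 59.0
```

```bash
python3 go.py .5635 -.1958 .0725; python3 - <<'E'
from h import *
from workcell import camera
f=np.mean([camera("top")["frame"][:,:,::-1].astype(float) for _ in range(2)],0).astype(np.uint8); cv2.imwrite("pics/t5full.png",f)
cv2.imwrite("pics/t5.png",cv2.resize(f[178:238,300:350],None,fx=10,fy=10,interpolation=cv2.INTER_CUBIC))
E
```

```text
t 21.4 pos [ 0.5643 -0.1957  0.2383] yawx 111.18689083065985 z [ 0.0001  0.0007 -1.    ] op 0.019536352082342712 F [ 0.5142 -0.3745 -0.8889] T [0.0095 0.0322 0.0211] ff 58.95579814910889 j [-0.2098  0.3483  0.6103  1.6713 -0.2131  1.1891  0.8219]
tool units to go [ 0.0018 -0.0175  3.3158]
```

View pics/t5.png

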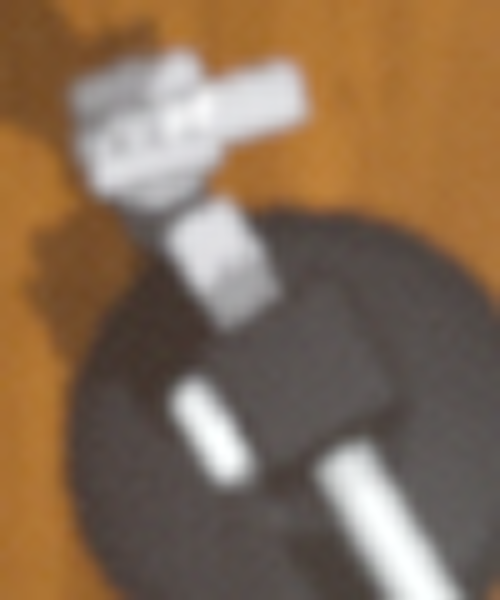

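The arm now runs up to the right, at about 13° in the image. That is about 72° (1.25 rad), close to the stop. Next I'll put the driver back.

{"name": "jog_arm", "arguments": {"claw": [-1,-1,-1,-1,-1,-1,-1,-1,-1,-1,-1,-1,-1,-1], "translation": [[0,-0.015,0.3],[0,0,0.5],[0,0,0.5],[0,0,0.4],[0,0,0.3],[0,0,0.2],[0,0,0.2],[0,0,0.2],[0,0,0.2],[0,0,0.2],[0,0,0.2],[0,0,0.1],[0,0,0],[0,0,0]], "twist": [0,0,0,0,0,0,0,0,0,0,0,0,0,0]}}

```text
time: 22.9
eef_pos: [0.5636, -0.1975, 0.0734]
eef_rot: [1.778, 2.59, 0.0]
wrist_force: [0.4, -0.8, -0.5]
opening: 0.0195
finger_force: 59.0
```

```bash
python3 go.py .5635 -.1958 .0717
```

```text
t 22.9 pos [ 0.5636 -0.1975  0.0734] yawx 111.05777760806153 z [ 0.0005 -0.0001 -1.    ] op 0.019518362143080815 F [ 0.4201 -0.7726 -0.467 ] T [-0.0104  0.0187  0.0191] ff 58.95185351371765 j [-0.1367  0.5259  0.532   1.8298 -0.3378  0.8762  0.9228]
tool units to go [0.0314 0.0107 0.0349]
```

{"name": "jog_arm", "arguments": {"claw": [-1,-1,-0.6,-0.2,0.2,0.6,1,1,1,1], "translation": [[0.015,0,0.03],[0,0,0],[0,0,0],[0,0,0],[0,0,0],[0,0,0],[0,0,0],[0,0,0],[0,0,0],[0,0,0]], "twist": [0,0,0,0,0,0,0,0,0,0]}}

```text
time: 23.9
eef_pos: [0.5631, -0.1966, 0.0718]
eef_rot: [-1.778, -2.59, -0.0]
wrist_force: [-0.8, 0.5, -0.2]
opening: 0.0851
finger_force: 0.0
```

{"name": "jog_arm", "arguments": {"claw": [1,1,1,1,1,1,1,1,1,1], "translation": [[0,0,-0.2],[0,0,-0.3],[0,0,-0.4],[0,0,-0.5],[0,0,-0.6],[0,0,-0.6],[0,0,-0.5],[0,0,-0.3],[0,0,0],[0,0,0]], "twist": [0,0,0,0,0,0,0,0,0,0]}}

```text
time: 24.9
eef_pos: [0.5627, -0.1964, 0.2414]
eef_rot: [-1.778, -2.59, -0.0]
wrist_force: [0.4, 0.0, -1.4]
opening: 0.0854
finger_force: 0.0
```

```bash
python3 go.py .5104 -.0775 .239; python3 - <<'E'
from h import *
from workcell import camera
a=camera("scene")["frame"][:,:,::-1]
cv2.imwrite("pics/s6full.png",a)
b=cv2.imread("pics/scene0.png")
print("diff vs start, block region",np.abs(a[225:310,375:420].astype(int)-b[225:310,375:420]).mean())
for r in (242,248,254,260): print(r,a[r,385:415].max(1).astype(int))
E
```

```text
t 24.9 pos [ 0.5627 -0.1964  0.2414] yawx 111.064803531221 z [-0.0005  0.0005 -1.    ] op 0.08537714616344588 F [ 0.3899  0.0483 -1.439 ] T [ 0.0034 -0.0118  0.0205] ff 0.0 j [-0.2131  0.3442  0.6155  1.6701 -0.2113  1.1951  0.8205]
tool units to go [ 2.5943 -0.1213  0.0502]
diff vs start, block region 7.6982135076252725
242 [50 46 54 56 58 60 61 61 60 61 46 32 36 41 40 44 38 45 47 43 43 41 44 50
 57 59 60 62 59 62]
248 [42 44 47 48 46 54 54 51 52 38 26 22 23 26 26 28 23 20 31 25 29 28 48 51
 57 54 60 56 61 59]
254 [ 56  63  92 108 113 117 113 110  92  57  26  20  30  32  28  25  29  30
  29  25  29  31  43  55  49  54  50  54  52  48]
260 [ 96  96  88  92 116 134 137 136  97  46  27  25  24  27  28  31  25  27
  26  30  39  93 112 119 116 117 115 114 113 109]
```

The driver stands in the block as before: same rows and same edges in the scene view. Now I'll turn to x=31° and move over the grip.

{"name": "jog_arm", "arguments": {"claw": [1,1,1,1,1,1,1,1,1,1,1,1,1,1,1], "translation": [[0,0,0],[0,0,0],[0,0,0],[0,0,0],[0,0,0],[0,0,0],[0,0,0],[0,0,0],[0,0,0],[0,0,0],[0,0,0],[0,0,0],[0,0,0],[0,0,0],[0,0,0]], "twist": [1,1,1,1,1,1,1,1,1,1,1,1,1,0.3,0]}}

```text
time: 26.45
eef_pos: [0.5625, -0.1963, 0.2406]
eef_rot: [-3.024, -0.848, 0.003]
wrist_force: [0.8, 0.0, 0.0]
opening: 0.0854
finger_force: 0.0
```

{"name": "jog_arm", "arguments": {"claw": [1,1,1,1,1,1,1,1,1,1], "translation": [[0.03,-0.25,0],[0.06,-0.45,0],[0.07,-0.55,0],[0.07,-0.55,0],[0.06,-0.45,0],[0.03,-0.25,0],[0.01,-0.08,0],[0,0,0],[0,0,0],[0,0,0]], "twist": [0,0,0,0,0,0,0,0,0,0]}}

```text
time: 27.45
eef_pos: [0.5104, -0.0789, 0.2418]
eef_rot: [3.025, 0.844, 0.0]
wrist_force: [-1.0, -0.3, 0.8]
opening: 0.0855
finger_force: 0.0
```

```bash
python3 go.py .5104 -.0775 .106
```

```text
t 27.45 pos [ 0.5104 -0.0789  0.2418] yawx 31.18173121751246 z [ 0.0002 -0.0007 -1.    ] op 0.08552344550175908 F [-0.9593 -0.2705  0.8215] T [0.0159 0.0063 0.0134] ff 0.0 j [-0.7567  0.2368  0.9725  1.856  -0.2125  1.1585 -0.7378]
tool units to go [ 0.0153 -0.0254  2.7169]
```

{"name": "jog_arm", "arguments": {"claw": [1,1,1,1,1,1,1,1,1,1,1], "translation": [[0.008,-0.01,0.2],[0,0,0.4],[0,0,0.45],[0,0,0.45],[0,0,0.45],[0,0,0.35],[0,0,0.25],[0,0,0.17],[0,0,0],[0,0,0],[0,0,0]], "twist": [0,0,0,0,0,0,0,0,0,0,0]}}

```text
time: 28.55
eef_pos: [0.511, -0.0773, 0.1066]
eef_rot: [3.025, 0.846, 0.003]
wrist_force: [-1.1, 1.0, 0.4]
opening: 0.0856
finger_force: 0.0
```

```bash
python3 go.py .5104 -.0775 .106;  python3 - <<'E'
from h import *
from workcell import camera
a=camera("scene")["frame"][:,:,::-1]
cv2.imwrite("pics/s7.png",cv2.resize(a[120:300,240:400],None,fx=3.3,fy=3.3,interpolation=cv2.INTER_CUBIC))
E
```

```text
t 28.55 pos [ 0.511  -0.0773  0.1066] yawx 31.26104156555394 z [ 0.0018  0.0001 -1.    ] op 0.08561519117435328 F [-1.096   1.0032  0.4323] T [-0.0465  0.0018 -0.02  ] ff 0.0 j [-0.6169  0.4215  0.852   2.0016 -0.407   0.893  -0.5722]
tool units to go [-0.0131 -0.0033  0.0111]
```

View pics/s7.png

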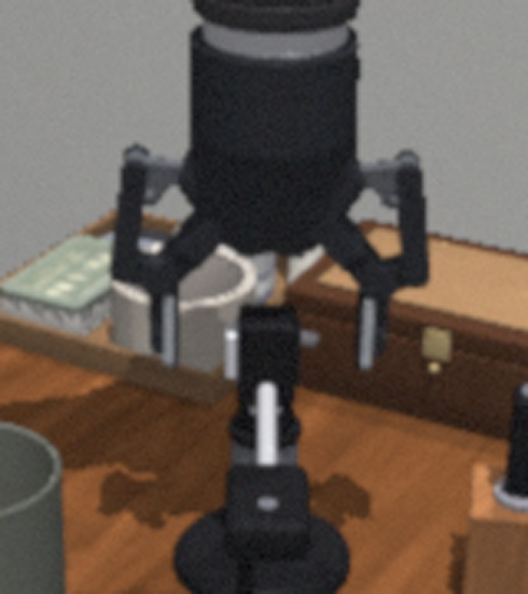

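The fingers at x≈172 and x≈365 straddle the grip centred at x≈268. The key is on the left, and the screw's arm shows at (308,338), clear of the grip. I'll squeeze.

{"name": "jog_arm", "arguments": {"claw": [0.6,0.2,-0.1,-0.4,-1,-1,-1,-1,-1,-1], "translation": [[0,0,0],[0,0,0],[0,0,0],[0,0,0],[0,0,0],[0,0,0],[0,0,0],[0,0,0],[0,0,0],[0,0,0]], "twist": [0,0,0,0,0,0,0,0,0,0], "force": 70}}

```text
time: 29.6
eef_pos: [0.5107, -0.0774, 0.1065]
eef_rot: [-3.025, -0.845, -0.001]
wrist_force: [-0.8, -0.7, 5.5]
opening: 0.0292
finger_force: 71.6
```

```bash
python3 go.py .511 -.0773 .166
```

```text
t 29.6 pos [ 0.5107 -0.0774  0.1065] yawx 31.22049423275663 z [ 0.0008  0.0006 -1.    ] op 0.02923329567743317 F [-0.8248 -0.6743  5.5302] T [ 0.3853  0.4603 -0.0061] ff 71.63795694708824 j [-0.6165  0.4217  0.8522  2.0017 -0.4073  0.894  -0.5722]
tool units to go [ 0.0075  0.0018 -1.1906]
```

{"name": "jog_arm", "arguments": {"claw": [-1,-1,-1,-1,-1,-1,-1], "translation": [[0,0,-0.1],[0,0,-0.1],[0,0,-0.1],[0,0,-0.1],[0,0,-0.1],[0,0,-0.1],[0,0,0]], "twist": [0,0,0,0,0,0,0]}}

```text
time: 30.3
eef_pos: [0.5104, -0.0772, 0.1364]
eef_rot: [-3.025, -0.846, -0.001]
wrist_force: [2.1, -1.6, -3.8]
opening: 0.0294
finger_force: 71.0
```

```bash
python3 go.py .511 -.0773 .2265; python3 - <<'E'
from h import *
from workcell import camera
a=camera("scene")["frame"][:,:,::-1]
cv2.imwrite("pics/s8full.png",a)
# camera head mark: bright bar/ head position check
print(proj("scene",(.4076,-.1393,.121)),proj("scene",(.4076,-.1393,.151)))
g=a[240:300,310:332].max(2); print(g[::3,::3])
E
```

```text
t 30.3 pos [ 0.5104 -0.0772  0.1364] yawx 31.263383101077856 z [ 0.0005  0.0003 -1.    ] op 0.029370385263574248 F [ 2.1492 -1.5728 -3.7679] T [ 0.0869 -0.2573 -0.1354] ff 71.01130664348602 j [-0.6531  0.3778  0.8882  1.9763 -0.3598  0.9512 -0.6112]
tool units to go [ 0.011   0.0079 -1.8013]
[321.1161 268.8137] [321.6164 250.2846]
[[ 83  76 108 198 223 128 116 111]
 [ 54  38  42  73  80  53  49  70]
 [ 29  33  34  33  41  34  33  38]
 [ 33  41  36  41  38  44  39  40]
 [ 34  41  36  98 115  38  42  43]
 [ 37  43  41  76 103  50  38  39]
 [ 38  43  41  42  43  37  43  46]
 [ 37  41  47  44  50  46  47  42]
 [ 26  29  28  26  30  28  35  24]
 [ 31  29  25  29  27  28  19  27]
 [ 37  31  32  24  28  25  31  28]
 [ 60  68  70  91  91  89  77  74]
 [ 56  65  72  92  95  87  79  42]
 [ 63  66  77  92  92  89  78  44]
 [ 64  67  72  91  98  89  78  37]
 [ 52  68  79  92  90  87  63  47]
 [ 31  26  63  72  70  46  35  41]
 [ 28  21  36  38  35  46  44  43]
 [ 30  21  32  41  36  34  40  42]
 [ 26  24  33  37  39  39  40  43]]
```

The bright mark on the head has risen from row 272 to about row 253, so the pole is following. I'll carry on pulling.

{"name": "jog_arm", "arguments": {"claw": [-1,-1,-1,-1,-1,-1,-1,-1,-1,-1,-1,-1,-1,-1,-1,-1,-1], "translation": [[0,0,-0.1],[0,0,-0.12],[0,0,-0.12],[0,0,-0.12],[0,0,-0.12],[0,0,-0.12],[0,0,-0.12],[0,0,-0.12],[0,0,-0.12],[0,0,-0.12],[0,0,-0.12],[0,0,-0.12],[0,0,-0.12],[0,0,-0.12],[0,0,-0.06],[0,0,0],[0,0,0]], "twist": [0,0,0,0,0,0,0,0,0,0,0,0,0,0,0,0,0]}}

```text
time: 32.05
eef_pos: [0.5101, -0.0771, 0.2217]
eef_rot: [-3.025, -0.846, 0.0]
wrist_force: [3.5, -2.3, -11.0]
opening: 0.0291
finger_force: 70.6
```

```bash
python3 go.py .511 -.0773 .2265
```

```text
t 32.05 pos [ 0.5101 -0.0771  0.2217] yawx 31.258993014341296 z [-0.0003  0.0003 -1.    ] op 0.029118531912887845 F [  3.505   -2.3182 -11.013 ] T [ 0.1512 -0.4291 -0.1254] ff 70.57865560054779 j [-0.7443  0.2616  0.964   1.8829 -0.2387  1.119  -0.7159]
tool units to go [ 0.0133  0.0131 -0.0955]
```

{"name": "jog_arm", "arguments": {"claw": [-1,-1,-1,-1,-1], "translation": [[0,0,-0.06],[0,0,-0.04],[0,0,-0.02],[0,0,0],[0,0,0]], "twist": [0,0,0,0,0]}}

```text
time: 32.55
eef_pos: [0.5099, -0.077, 0.2268]
eef_rot: [3.025, 0.846, -0.001]
wrist_force: [5.6, -2.9, -18.0]
opening: 0.029
finger_force: 71.7
```

```bash
python3 go.py .511 -.0773 .2265
```

```text
t 32.55 pos [ 0.5099 -0.077   0.2268] yawx 31.261797733124922 z [-0.0008 -0.0003 -1.    ] op 0.029024539201702493 F [  5.6426  -2.9483 -18.0415] T [ 0.057  -0.938   0.0009] ff 71.67546853423119 j [-0.7498  0.2549  0.9673  1.8767 -0.2312  1.1293 -0.7227]
tool units to go [0.0165 0.0169 0.0065]
```

{"name": "jog_arm", "arguments": {"claw": [-1,-1,-1,-1,-1], "translation": [[0,0,-0.03],[0,0,0],[0,0,0],[0,0,0],[0,0,0]], "twist": [0,0,0,0,0]}}

```text
time: 33.05
eef_pos: [0.5095, -0.0769, 0.2269]
eef_rot: [3.025, 0.846, -0.003]
wrist_force: [7.5, -2.3, -26.0]
opening: 0.0291
finger_force: 72.3
```

```bash
python3 go.py .511 -.0773 .2265; python3 - <<'E'
from h import *
from workcell import camera
a=camera("scene")["frame"][:,:,::-1]
cv2.imwrite("pics/s9.png",cv2.resize(a[90:390,190:450],None,fx=2,fy=2,interpolation=cv2.INTER_CUBIC))
E
```

```text
t 33.05 pos [ 0.5095 -0.0769  0.2269] yawx 31.269725636270117 z [-0.0013 -0.0012 -1.    ] op 0.029112775448269495 F [  7.544   -2.3086 -26.0487] T [-0.0567 -1.6357 -0.094 ] ff 72.30163604021072 j [-0.7511  0.2542  0.9675  1.877  -0.2294  1.1297 -0.7244]
tool units to go [0.021  0.0227 0.0087]
```

View pics/s9.png

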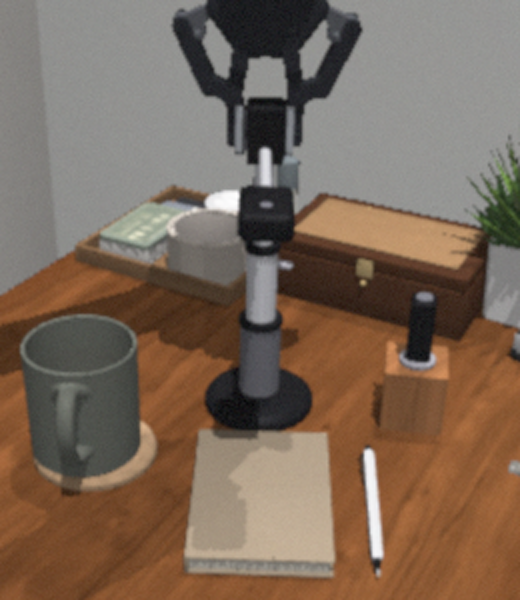

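Both pole sections are out and the force has risen to 26 N with no further travel, so the pole is at its second stop. The driver stands in the block, and mug, notebook and pen look undisturbed. I'll hand the job in.

```bash
python3 -c "
from workcell import bot
print(bot.job_done())"
```

```text
the job is handed in; nothing more can be done
None
```

The job is handed in: the lock screw was turned with the driver to about 1.25 rad, the driver is back in its block, and the pole is held at its second stop with the key squeezed; the notebook, pen, mug and coaster look undisturbed, and the hand-in gave no verdict.

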